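# Put the carving knife's battery on charge

### The job

The carving knife's black battery pack is lying on the table with its rib up: first stand it upright, contact end down, on the round cork coaster and let go of it. Then take it again from above, turn it so that the rib faces the charger's upright panel, plug it fully home in the charger's bay, and press the charger's button right down and release it. Leave everything else on the table where it is.

Things in the scene. Friction and masses are not known exactly. Their poses are not given: they have to be found in the camera images.
- pack: black battery pack, 100 long (x) x 44 wide (y) x 34 thick (z), lying rib up. Origin: centre of the broad face without the rib (its underside as it lies). x runs along its length from contact end to head, y across, z out of the ribbed face. The grey rib, 12 wide, 6 proud, runs down the middle of that face from the contact end for 70 mm; the last 30 at the head are plain
- pack_foot (a point): centre of the pack's contact end (the 44 x 34 end with two brass contacts, not counting the rib), at x = -50, z = 17 in the pack's frame; same axes as the pack
- coaster: round cork coaster fixed on the table, radius 65, 8 thick; origin at the centre of its underside
- charger: grey charger, fixed: block 55 high, x -70 to 50, y -100 to 50; origin under the centre of its bay, z up. A panel 12 thick with a dark display stands on its -x edge, up to 135 high, face at x = -58. The pack goes into the bay contact end down, its z axis (rib) along the charger's -x axis, and then stands 60 out
- bay_floor (a point): centre of the floor of the bay, 15 above the table; axes as the charger. The bay is a hole 37 (x) x 47 (y), 40 deep from the mouth, edges bevelled by 5, with a notch for the rib, 15 wide and 7.5 deep, in the middle of its -x side
- start_top (a point): centre of the top of the charger's round grey push button, radius 13, which stands 18 above the charger's upper face at charger x = 15, y = -72
- start (a joint): travel of the button: 0 up, 0.006 m fully down; sprung, about 5 N
- sauce_cup: small white plastic sauce bowl, open, rim radius 40, 42 high; loose bystander; origin at the centre of its underside
- ramekin: small white ceramic cup, rim radius 36, 40 high; loose bystander; origin at the centre of its underside
- tumbler: clear drinking tumbler, radius 35, 115 high; loose bystander; origin at the centre of its underside
- can: blue drink can, radius 33, 115 high; loose bystander; origin at the centre of its underside
- pepper_mill: dark wooden pepper mill, radius 28, 152 high; loose bystander; origin at the centre of its underside
- spoon: steel spoon lying flat; loose bystander; origin at the centre of its underside
- carver: cordless carving knife lying down, white handle 190 x 45 x 50 and a steel blade 170 long; origin under the blade end of the handle, x along the blade; loose bystander
Things that resemble listed ones, but are neither listed nor needed, are in the scene too. There is more than one size of the pack; the job needs the middle-sized.

How it is judged:
On the way, in this order (a step that is already met when the one before it is completed fails the run):
1. the pack stands upright on the coaster, contact end down, let go (angle between pack's own x axis and vertical below 0.06 rad and z of pack_foot in the frame of coaster between 0.004 and 0.012 m and horizontal distance between pack_foot and coaster below 0.06 m and contact force between the fingers and pack below 0.1 N and linear speed of pack below 0.03 m/s), for 0.2 s.
2. the pack is plugged fully home in the bay, rib towards the panel (z of pack_foot in the frame of bay_floor between -0.004 and 0.004 m and horizontal distance between pack_foot and bay_floor below 0.004 m and angle between pack's own x axis and vertical below 0.07 rad and angle between the z axis of pack and the x axis of charger, either way round below 0.12 rad and x of pack in the frame of charger above 0.005 m), for 0.2 s.
3. the button is pressed down with the pack in the bay (all of step 2 and value of joint start above 0.004 m), for 0.05 s.
At the end, for the whole second after the job is handed in: The pack stands in the charger's bay, contact end on the bay floor (within 4 mm in height and 4 mm sideways), upright within 4 degrees, rib towards the panel, at rest and let go, and the button is up again after having been pressed at least 4 mm (all of step 2 and linear speed of pack below 0.02 m/s and value of joint start below 0.002 m); the robot touches nothing.
It fails at once if any other loose thing on the table is pushed more than 30 mm away (distance of any of sauce_cup, ramekin, tumbler, can, pepper_mill, spoon, carver from where it was at the start of the episode above 0.03 m).
It also fails if it takes over 54 s, if anything falls off the work surface, if the arm or the gripper's body presses on something with over 40 N, if the wrist force passes 120 N, or if a joint passes its speed limit or range.

### The arm

A 7-joint arm with a two-finger parallel gripper is mounted at the origin on the work surface. World frame = base frame: x ahead of the robot, y to its left, z up, the work surface at z = 0. Lengths are in m, angles in rad, forces in N, time in s.
With the tool pointing down it reaches from about 0.425 to 0.925 m from the base axis. Payload 6.8 kg.
Tool frame: the origin (TCP) lies at the very end of the fingers, on their centre line; the grasp point (between the pads) lies 19 mm behind it (grip_point_offset is the distance from the TCP to the grasp point, in m); z points along the fingers, y is the line along which they close (so a half turn about z gives the same grasp; the last joint's range is limited). The gripper opens to 85 mm and grips with 20 to 120 N. Pads are 22 mm wide; open, the fingers measure 114 mm over their backs; the gripper's body (76 mm by 85 mm) begins 54 mm behind the grasp point. The pads swing forward as they close: fully open they stand 13 mm farther back than shut.
Start: joints at [1.147, 0.477, 0.022, 1.555, -0.011, 1.109, -0.083], TCP at [0.21, -0.642, 0.231] pointing down, gripper open.
Joint ranges: [-2.96, 2.96], [-0.34, 2.1], [-1.41, 1.46], [0.24, 2.44], [-1.37, 4.51], [0.17, 1.92], [-2.96, 2.96]. Speed limits (rad/s): [2.39, 2.39, 3.14, 3.14, 3.14, 3.14, 3.14].

### API

Orientations are given as a unit quaternion [w, x, y, z].
In Python, from station import * gives the robot as it stands.
- The arm moves only by the tool carry_out, never from a script. Its argument "rows" is text: rows parted by semicolons, each of 4 numbers parted by spaces: the shift along the world's x, y, z in mm, then the turn about the world's z in degrees. In form: dx dy dz yaw; .... A call has 1 to 10 rows; each row shifts and turns the commanded pose from where the row before left it; what a row does not reach is not made up. A row lasts 1/8 s, in which the tool goes at most 62.5 mm and 10.7 degrees, less where a joint would pass 70% of its speed; a pose out of reach is approached as far as the arm can. A call is refused whole if a number of a shift passes 62.5 or a number of a turn 10.7, either way. A call with a gripper value outside its range is refused whole. "claw" is the finger opening in mm, from 0 to 85.4, set as the call begins (left out, the last holds). The fingers move at their own pace and stop on an object; "force" is the grip in N (left out, the last holds). Time passes only in rows, so rows that do not move let the fingers close. It gives the time, the measured TCP pose, the force, the opening and the grip force at its end, in the units of the state.
- get_obs(): the state, without advancing time (a new reading comes with each control period).
- read_camera(name): name is "scene" or "top"; returns a dict with "img" (420x560x3 uint8, blue, green, red), "fov_y" (degrees; the focal length in pixels is half the picture's height over the tangent of half this angle, whatever the lens; pixels are square), "cx", "cy" (the principal point, pixels), "distortion" ([k1, k2, p1, p2, k3] as OpenCV has them; the pictures are not rectified), "world_to_cam" (4x4, takes a point from world to camera coordinates). Camera axes: x right, y up, looking along -z (the intrinsics and any distortion apply to the point x, -y, -z); pixel columns grow to the right and rows downward; lengths in m; the calibration is good to about 2 mm. A picture is of the moment at which its call begins. There is no depth.
- hand_in(): hands the job in; it is judged then, once.
Trained networks look in the newest picture that a camera, given by its name, has taken for a name from the list of things; names that differ only in an ending like _2 or _b are one class to them, and where a whole thing is asked for, a point or a joint stands for the part that bears it (a point fixed in the world has none). Each returns a list of dicts, best first, with "confidence" (0 to 1); they miss things now and then, are a little off and sometimes report something else, mostly with a low value. They report only what shows in the picture. A call takes as long as a camera call. They do not tell look-alikes from the thing itself.
- recognise(camera, thing): "centre" ([column, row] in pixels, amid what is visible of it).
- outline_of(camera, thing): "pixels" (420x560 bool, what is visible of it) and "centre" ([column, row] in pixels, amid what is visible of it).
- place_of(camera, thing): "centre" ([column, row] in pixels: a listed point, or the origin of a listed thing).
The state is a dict: "t": time; "q": joint angles; "joint_vel": joint speeds; "joint_torque": joint torques, N m; "eef_pos": TCP position; "tool_rot": TCP orientation; "contact_force": force on the tool from outside, world axes, zero at the start; "torque": the same for the moment, N m; "gripper_width": opening from 0.0 (shut) to 1.0 (fully open); "grasp_force": force on a finger pad.
Only numpy, scipy, OpenCV 4.12 (cv2) and the standard library are available. Lean on these libraries where they do the work, as an engineer would, in place of code of your own. Each camera call takes 0.05 s, during which the arm holds its last target. There are 200 camera calls.

## Working session

There is one attempt and no reset: what is moved stays moved. The work goes in short steps, Python scripts to look and compute and a tool call to move; the robot and the scene stay as the last step left them, time stands still between calls to the robot, and variables do not carry over. Pictures are saved under pics/ and viewed, at most 10 in all, crops included, and the job is handed in when it is done.

Besides the shell and the picture viewer there is one more tool, called after ">>>" by a JSON object that holds its "name" and its "arguments". carry_out: Moves the arm, as the interface text tells. Its arguments: {"type":"object","properties":{"rows":{"type":"string"},"claw":{"type":"number"},"force":{"type":"number"}},"required":["rows"]}

```bash
mkdir -p pics; cat > h.py <<'E'
from station import *
import numpy as np, cv2
def K(c):
    h=c["img"].shape[0]; f=h/2/np.tan(np.radians(c["fov_y"])/2)
    return np.array([[f,0,c["cx"]],[0,f,c["cy"]],[0,0,1.]]), np.array(c["distortion"],float)
def ray(c,px):
    k,d=K(c); u=cv2.undistortPoints(np.array(px,float).reshape(-1,1,2),k,d).reshape(-1,2)
    T=np.array(c["world_to_cam"]); R=T[:3,:3]; o=-R.T@T[:3,3]
    v=np.c_[u[:,0],-u[:,1],-np.ones(len(u))]@R
    return o,v
def atz(c,px,z):
    o,v=ray(c,px); return o+v*((z-o[2])/v[:,2])[:,None]
def proj(c,P):
    k,d=K(c); T=np.array(c["world_to_cam"]); P=np.array(P,float).reshape(-1,3)@T[:3,:3].T+T[:3,3]
    return cv2.projectPoints(P*[1,-1,-1],np.zeros(3),np.zeros(3),k,d)[0].reshape(-1,2)
E
python3 - <<'E'
from h import *
np.set_printoptions(precision=3,suppress=True)
for n in("scene","top"):
    c=read_camera(n); cv2.imwrite(f"pics/{n}0.png",c["img"]); np.save(f"{n}0.npy",c,allow_pickle=True)
    for t in("pack","pack_foot","coaster","charger","bay_floor","start_top"):
        for r in place_of(n,t)[:4]:
            z={"pack_foot":.017,"bay_floor":.015,"start_top":.073}.get(t,0)
            print(n,t,round(r["confidence"],2),np.round(r["centre"],1),atz(c,r["centre"],z)[0])
print(get_obs())
E
```

```text
scene pack 0.96 [259.9 232.4] [0.534 0.072 0.   ]
scene pack 0.71 [234.1 194. ] [ 0.497 -0.056  0.   ]
scene pack 0.67 [402.2 201.7] [0.218 0.279 0.   ]
scene pack 0.6 [320.  195.5] [0.349 0.11  0.   ]
scene pack_foot 0.92 [427.2 188.8] [0.151 0.308 0.017]
scene pack_foot 0.8 [240.9 197.5] [ 0.5   -0.026  0.017]
scene pack_foot 0.78 [274.2 240.7] [0.534 0.12  0.017]
scene coaster 0.66 [155.8 166.9] [ 0.58  -0.277  0.   ]
scene charger 0.59 [341.3 276.1] [0.49  0.292 0.   ]
scene bay_floor 0.57 [342.1 276.4] [0.496 0.297 0.015]
scene bay_floor 0.21 [232.1 192.5] [ 0.504 -0.055  0.015]
scene bay_floor 0.2 [113.6 215.7] [ 0.756 -0.223  0.015]
scene start_top 0.68 [316.9 242.4] [0.495 0.214 0.073]
top pack 0.92 [197.5 317.3] [0.219 0.281 0.   ]
top pack 0.91 [321.8 223.6] [ 0.487 -0.068  0.   ]
top pack 0.66 [270.3 206.7] [0.534 0.079 0.   ]
top pack_foot 0.9 [188.2 343.2] [0.15  0.303 0.017]
top pack_foot 0.8 [254.6 207.1] [0.531 0.124 0.017]
top pack_foot 0.78 [305.1 218.2] [ 0.501 -0.019  0.017]
top coaster 0.72 [395.2 201.6] [ 0.552 -0.281  0.   ]
top charger 0.8 [192.8 219.8] [0.494 0.3   0.   ]
top bay_floor 0.67 [197.6 219.6] [0.494 0.284 0.015]
top start_top 0.37 [221.6 219.4] [0.491 0.211 0.073]
{'t': 0.7, 'q': array([ 1.147,  0.477,  0.022,  1.555, -0.011,  1.109, -0.083]), 'joint_vel': array([-0.001,  0.   ,  0.001, -0.001,  0.   ,  0.001,  0.001]), 'joint_torque': array([ -0.   , -59.617,   1.606, -28.15 ,   0.012,   0.002,   0.   ]), 'eef_pos': array([ 0.21 , -0.642,  0.231]), 'tool_rot': array([0.   , 0.988, 0.157, 0.   ]), 'contact_force': array([0.692, 0.634, 0.827]), 'torque': array([0.04 , 0.003, 0.041]), 'grasp_force': 0.0, 'gripper_width': 1.0019435006206105}
```

View pics/top0.png

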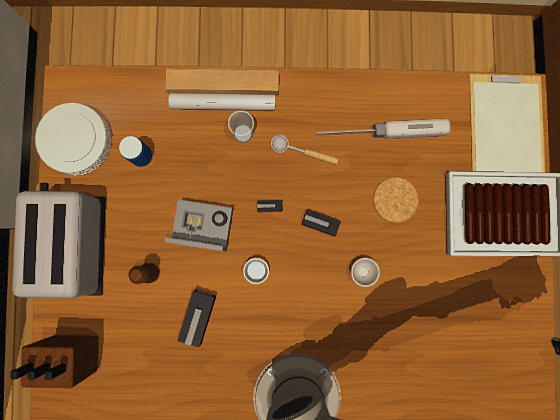

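View pics/scene0.png

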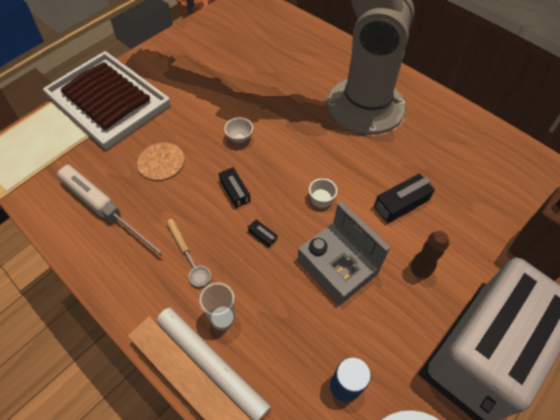

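The top view shows the middle pack at about (322,223), with its contact end on the left. The coaster is at (396,200) and the charger at (201,224), with its panel on the side nearest the robot. The scene view shows the same layout: pack at (235,187), coaster at (160,161), charger at (341,255). Next I'll refine the poses by fitting silhouettes in both views.

```bash
cat > fit.py <<'E'
from h import *
from scipy.optimize import minimize
def box(x0,x1,y0,y1,z0,z1): return np.array([[x,y,z] for x in(x0,x1) for y in(y0,y1) for z in(z0,z1)])/1e3
a=np.linspace(0,2*np.pi,40)
cyl=lambda r,z0,z1,x=0,y=0: np.array([[x+r*np.cos(t),y+r*np.sin(t),z] for t in a for z in(z0,z1)])/1e3
M={"pack":[box(-50,50,-22,22,0,34),box(-50,20,-6,6,34,40)],"coaster":[cyl(65,0,8)],
 "charger":[box(-70,50,-100,50,0,55),box(-70,-58,-100,50,0,135),cyl(13,55,73,15,-72)]}
S=4
def sil(c,parts,p):
    m=np.zeros((420*S,560*S),np.uint8); cs,sn=np.cos(p[2]),np.sin(p[2])
    for q in parts:
        P=q@np.array([[cs,sn,0],[-sn,cs,0],[0,0,1]])+[p[0],p[1],0]
        h=cv2.convexHull(((proj(c,P)+.5)*S-.5).astype(np.float32))
        cv2.fillConvexPoly(m,np.round(h*16).astype(np.int32),255,shift=4)
    return cv2.resize(m,(560,420),interpolation=cv2.INTER_AREA)/255.
def fit(name,obs,p0):
    def cost(p):
        s=0
        for c,mask in obs:
            r=sil(c,M[name],p); s+=1-np.minimum(r,mask).sum()/np.maximum(r,mask).sum()
        return s/len(obs)
    sx=np.array(p0)+np.array([[0,0,0],[.012,0,0],[0,.012,0],[0,0,.2]])
    r=minimize(cost,p0,method="Nelder-Mead",options=dict(initial_simplex=sx,xatol=1e-4,fatol=1e-5)); return r.x,r.fun
def nearest(c,n,t,xy):
    L=outline_of(n,t); return min(L,key=lambda r:np.hypot(*(r["centre"]-proj(c,[*xy,.015])[0])))["pixels"].astype(float) if L else None
E
python3 - <<'E'
from fit import *
np.set_printoptions(precision=4,suppress=True)
C={n:np.load(n+"0.npy",allow_pickle=True).item() for n in("scene","top")}
for t,p0 in(("pack",[.49,-.064,np.arctan2(-.049,-.014)]),("coaster",[.555,-.28,0]),("charger",[.494,.29,-.1])):
    ms=[(c,nearest(c,n,t,p0[:2])) for n,c in C.items()]; ms=[m for m in ms if m[1] is not None]
    print(t,[m[1].sum() for m in ms],*fit(t,ms,p0),*[fit(t,[m],p0) for m in ms])
for t in("sauce_cup","ramekin","tumbler","spoon"):
    print(t,[atz(C["top"],r["centre"],0)[0] for r in place_of("top",t)[:1]])
E
```

```text
pack [np.float64(785.0), np.float64(527.0)] [ 0.4886 -0.0634 -1.8955] 0.0960174193017308 (array([ 0.4885, -0.0638, -1.8879]), np.float64(0.04602373655546654)) (array([ 0.4892, -0.0634, -1.8971]), np.float64(0.14371795852781388))
coaster [np.float64(1440.0), np.float64(64.0)] [ 0.5568 -0.2795  0.09  ] 0.519307841571804 (array([ 0.5568, -0.2795,  0.09  ]), np.float64(0.03861568314360808)) (array([ 0.555, -0.28 ,  0.   ]), np.float64(1.0))
charger [np.float64(5210.0), np.float64(2515.0)] [ 0.4904  0.2924 -0.1465] 0.029164166248670798 (array([ 0.4906,  0.2924, -0.1468]), np.float64(0.02114258530855062)) (array([ 0.4901,  0.2926, -0.1403]), np.float64(0.03646925931902523))
sauce_cup [array([ 0.348 , -0.1837,  0.    ])]
ramekin [array([0.3465, 0.1245, 0.    ])]
tumbler [array([ 0.7639, -0.2471,  0.    ])]
spoon [array([ 0.6929, -0.0172,  0.    ])]
```

>>> {"name": "carry_out", "arguments": {"rows": "19 39 0 4;19 39 0 4;19 39 0 4;19 39 0 4;19 39 0 4;19 39 0 4;19 39 -10 4;19 39 -10 4;19 39 -10 4;19 39 -10 4", "claw": 85, "force": 30}}

```text
t: 2.45
eef_pos: [0.4003, -0.2505, 0.1913]
tool_rot: [0.0, 0.874, 0.486, 0.0]
contact_force: [0.8, -0.4, 0.6]
gripper_width: 0.995
grasp_force: 0.0
```

>>> {"name": "carry_out", "arguments": {"rows": "19 38 -10 3.5;19 38 -10 3.5;19 38 -10 3.5;20.3 40.4 -10 3;0 0 -40 0;0 0 -40 0;0 0 -15 0;0 0 0 0;0 0 0 0"}}

```text
t: 3.58
eef_pos: [0.4781, -0.0974, 0.0576]
tool_rot: [0.001, 0.811, 0.585, 0.001]
contact_force: [-0.0, -0.3, 0.5]
gripper_width: 0.992
grasp_force: 0.0
```

>>> {"name": "carry_out", "arguments": {"rows": "0 0 -30 0;0 0 -18 0;0 0 -8 0;0 0 0 0;0 0 0 0"}}

```text
t: 4.2
eef_pos: [0.4777, -0.0974, 0.0012]
tool_rot: [0.001, 0.811, 0.585, 0.001]
contact_force: [-0.0, -0.0, -0.4]
gripper_width: 0.997
grasp_force: 0.0
```

>>> {"name": "carry_out", "arguments": {"rows": "0 0 0 0;0 0 0 0;0 0 0 0;0 0 0 0;0 0 0 0;0 0 0 0", "claw": 30, "force": 30}}

```text
t: 4.95
eef_pos: [0.4773, -0.0973, 0.0007]
tool_rot: [0.0, 0.811, 0.585, 0.0]
contact_force: [-0.1, 0.1, 5.6]
gripper_width: 0.513
grasp_force: 30.5
```

>>> {"name": "carry_out", "arguments": {"rows": "0 0 20 0;0 0 40 0;0 0 40 0;0 0 40 0;0 0 0 0;0 0 0 0"}}

```text
t: 5.7
eef_pos: [0.4759, -0.0974, 0.1393]
tool_rot: [-0.001, 0.811, 0.585, -0.001]
contact_force: [0.1, 0.1, -2.8]
gripper_width: 0.511
grasp_force: 32.0
```

```bash
python3 - <<'E'
from h import *
c=read_camera("scene"); d=read_camera("top")
p=proj(c,[.477,-.097,.16])[0].astype(int);q=proj(d,[.477,-.097,.16])[0].astype(int)
cr=lambda i,p:cv2.resize(i[max(p[1]-60,0):p[1]+60,max(p[0]-65,0):p[0]+65],(390,360),interpolation=cv2.INTER_CUBIC)
cv2.imwrite("pics/l1.png",np.hstack([cr(c["img"],p),cr(d["img"],q)]))
print(get_obs()["contact_force"],p,q)
E
```

```text
[ 0.6995927  -0.61408299 -2.06784561] [223 140] [339 223]
```

View pics/l1.png

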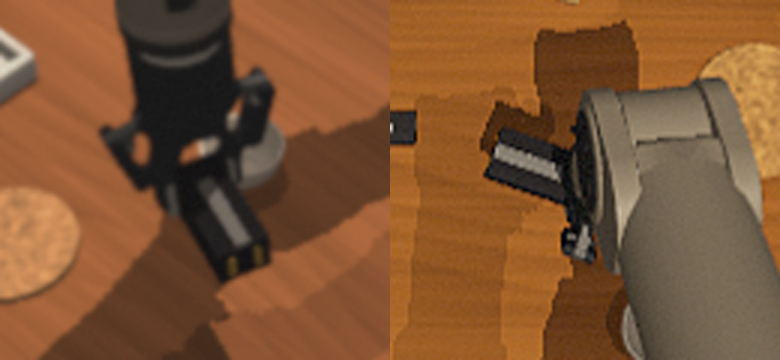

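>>> {"name": "carry_out", "arguments": {"rows": "6 -35 0 0;6 -35 0 0;6 -35 0 0;6 -35 0 0;6 -35 0 0;6 -35 0 0;6 -35 0 0;6 -35 0 0;0 0 -40 0;0 0 -40 0"}}

```text
t: 7.05
eef_pos: [0.5241, -0.3774, 0.0576]
tool_rot: [-0.001, 0.811, 0.585, -0.0]
contact_force: [-0.1, 0.4, -3.8]
gripper_width: 0.51
grasp_force: 31.9
```

>>> {"name": "carry_out", "arguments": {"rows": "0 0 -15 0;0 0 -10 0;0 0 0 0;0 0 0 0"}}

```text
t: 7.55
eef_pos: [0.5259, -0.3777, 0.0366]
tool_rot: [0.001, 0.811, 0.585, 0.0]
contact_force: [-0.1, -0.2, -2.2]
gripper_width: 0.516
grasp_force: 31.9
```

```bash
python3 - <<'E'
from h import *
c=read_camera("scene"); d=read_camera("top")
p=proj(c,[.55,-.33,.03])[0].astype(int);q=proj(d,[.55,-.33,.03])[0].astype(int)
cr=lambda i,p:cv2.resize(i[max(p[1]-60,0):p[1]+60,max(p[0]-65,0):p[0]+65],(390,360),interpolation=cv2.INTER_CUBIC)
cv2.imwrite("pics/l2.png",np.hstack([cr(c["img"],p),cr(d["img"],q)]))
print(get_obs()["contact_force"],p,q)
for n,k in(("scene",c),("top",d)):
    for t in("pack_foot","pack"): print(n,t,[(round(r["confidence"],2),atz(k,r["centre"],.03)[0].round(3)) for r in place_of(n,t)[:4]])
E
```

```text
[-0.44912152 -0.23984538 -2.54214066] [149 143] [415 201]
scene pack_foot [(0.88, array([0.545, 0.123, 0.03 ])), (0.79, array([0.155, 0.296, 0.03 ])), (0.71, array([ 0.54 , -0.314,  0.03 ])), (0.28, array([ 0.757, -0.21 ,  0.03 ]))]
scene pack [(0.73, array([0.251, 0.287, 0.03 ])), (0.61, array([ 0.542, -0.342,  0.03 ])), (0.55, array([0.544, 0.085, 0.03 ])), (0.23, array([0.366, 0.122, 0.03 ]))]
top pack_foot [(0.73, array([ 0.554, -0.302,  0.03 ])), (0.65, array([0.519, 0.121, 0.03 ])), (0.65, array([0.153, 0.298, 0.03 ]))]
top pack [(0.92, array([0.225, 0.277, 0.03 ])), (0.79, array([ 0.539, -0.353,  0.03 ])), (0.79, array([0.531, 0.069, 0.03 ]))]
```

View pics/l2.png

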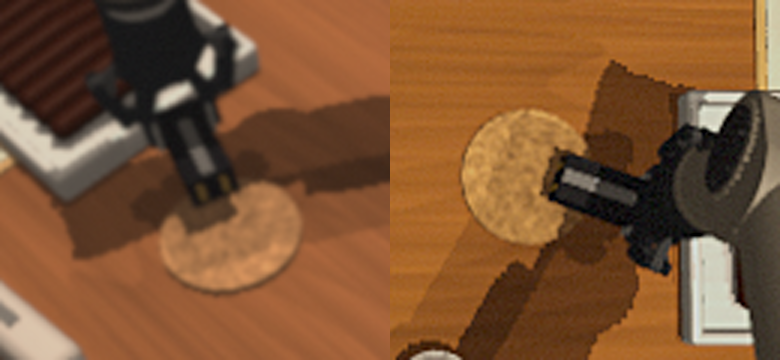

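>>> {"name": "carry_out", "arguments": {"rows": "0 0 0 0;0 0 62 0;0 0 0 0;0 0 0 0", "claw": 30, "force": 20}}

```text
t: 8.35
eef_pos: [0.5246, -0.3772, 0.0972]
tool_rot: [-0.0, 0.811, 0.585, -0.0]
contact_force: [0.1, 0.7, -3.4]
gripper_width: 0.51
grasp_force: 32.0
```

```bash
cat > ang.py <<'E'
from h import *
# angle of pack below horizontal from mask fit in both cameras: G known, d known
import sys
from fit import M,S
from scipy.optimize import minimize_scalar
o=get_obs(); t=o["eef_pos"]; q=o["tool_rot"]
w=2*np.arctan2(q[2],q[1]); d=np.array([np.cos(w+np.pi),np.sin(w+np.pi),0]) if len(sys.argv)<2 else None
G=t+[0,0,.020]
def pts(P,th,gx=36,gz=21):
    X=np.cos(th)*d+np.sin(th)*np.array([0,0,1.]); Z=-np.sin(th)*d+np.cos(th)*np.array([0,0,1.]); Y=np.cross(Z,X)
    Q=P-np.array([gx,0,gz])/1e3; return G+Q@np.array([X,Y,Z])
for n in("scene","top"):
    c=read_camera(n); L=outline_of(n,"pack"); g=proj(c,G-.05*d*0)[0]
    L=[r for r in L if np.hypot(*(r["centre"]-g))<45]
    if not L: print(n,"none"); continue
    m=L[0]["pixels"].astype(float); b=None
    for th in np.radians(np.arange(-30,111,3)):
        r=np.zeros((420,560),np.uint8)
        for p in M["pack"]: cv2.fillConvexPoly(r,np.round(cv2.convexHull(proj(c,pts(p,th)).astype(np.float32))*16).astype(np.int32),1,shift=4)
        s=np.minimum(r,m).sum()/np.maximum(r,m).sum()
        # visible part only: weight mask recall more
        if b is None or s>b[0]: b=(s,np.degrees(th))
    print(n,"iou %.2f th %.0f"%b, m.sum(), [atz(c,r["centre"],.05)[0].round(3) for r in place_of(n,"pack_foot")[:4]])
E
python3 ang.py
```

```text
scene iou 0.89 th -3 612.0 [array([ 0.523, -0.357,  0.05 ]), array([0.552, 0.141, 0.05 ]), array([0.176, 0.307, 0.05 ])]
top iou 0.76 th 15 631.0 [array([ 0.548, -0.312,  0.05 ]), array([0.152, 0.298, 0.05 ]), array([0.533, 0.124, 0.05 ]), array([ 0.551, -0.272,  0.05 ])]
```

>>> {"name": "carry_out", "arguments": {"rows": "2 5 -25 0;3 9 -25 0;0 0 0 0;0 0 0 0", "claw": 42.5, "force": 20}}

```text
t: 9.15
eef_pos: [0.5302, -0.3638, 0.0479]
tool_rot: [0.0, 0.811, 0.585, 0.0]
contact_force: [-0.1, -0.9, -2.5]
gripper_width: 0.509
grasp_force: 31.9
```

```bash
python3 ang.py
```

```text
scene iou 0.91 th 0 636.0 [array([0.546, 0.131, 0.05 ]), array([ 0.545, -0.296,  0.05 ]), array([0.166, 0.301, 0.05 ])]
top iou 0.69 th 15 505.0 [array([ 0.548, -0.286,  0.05 ]), array([0.151, 0.292, 0.05 ]), array([0.525, 0.113, 0.05 ]), array([0.504, 0.22 , 0.05 ])]
```

>>> {"name": "carry_out", "arguments": {"rows": "0 0 0 0;0 0 0 0", "claw": 43.6, "force": 20}}

```text
t: 9.7
eef_pos: [0.5299, -0.3633, 0.0474]
tool_rot: [0.0, 0.811, 0.585, 0.0]
contact_force: [0.3, 0.2, -2.0]
gripper_width: 0.516
grasp_force: 27.2
```

>>> {"name": "carry_out", "arguments": {"rows": "0 0 0 0;0 0 0 0", "claw": 44.2, "force": 20}}

```text
t: 9.95
eef_pos: [0.5304, -0.3634, 0.0477]
tool_rot: [0.0, 0.811, 0.585, 0.0]
contact_force: [0.3, 0.0, -0.4]
gripper_width: 0.519
grasp_force: 0.0
```

```bash
python3 ang.py; python3 - <<'E'
from h import *
c=read_camera("scene"); d=read_camera("top")
p=proj(c,[.55,-.33,.03])[0].astype(int);q=proj(d,[.55,-.33,.03])[0].astype(int)
cr=lambda i,p:cv2.resize(i[max(p[1]-60,0):p[1]+60,max(p[0]-65,0):p[0]+65],(390,360),interpolation=cv2.INTER_CUBIC)
cv2.imwrite("pics/l3.png",np.hstack([cr(c["img"],p),cr(d["img"],q)]))
print(get_obs()["contact_force"],p,q)
E
```

```text
scene iou 0.70 th 24 588.0 [array([0.547, 0.128, 0.05 ]), array([ 0.554, -0.266,  0.05 ]), array([0.165, 0.308, 0.05 ])]
top iou 0.63 th 33 538.0 [array([ 0.54 , -0.282,  0.05 ]), array([0.531, 0.124, 0.05 ]), array([0.15 , 0.296, 0.05 ])]
[0.05062976 0.44423836 0.03315962] [149 143] [415 201]
```

View pics/l3.png

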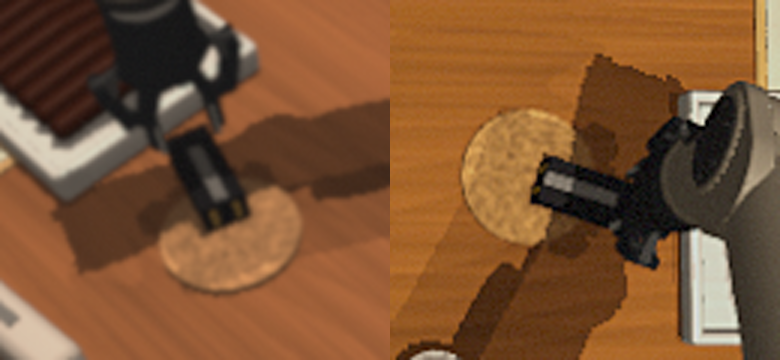

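>>> {"name": "carry_out", "arguments": {"rows": "0 0 0 0;0 0 0 0;0 0 60 0;0 0 60 0;0 0 0 0", "claw": 70}}

```text
t: 10.98
eef_pos: [0.5333, -0.3648, 0.1732]
tool_rot: [0.005, 0.811, 0.585, 0.002]
contact_force: [-0.3, -0.1, -0.6]
gripper_width: 0.821
grasp_force: 0.0
```

```bash
python3 - <<'E'
from fit import *
import fit as f
f.M["pack"]=[p+[0,0,.008] for p in f.M["pack"]]
o=get_obs(); print(o["eef_pos"],o["tool_rot"].round(3))
ms=[]
p0=[.545,-.325,-1.893]
for n in("scene","top"):
    c=read_camera(n); cv2.imwrite(f"pics/{n}4.png",c["img"]); L=outline_of(n,"pack"); g=proj(c,[*p0[:2],.025])[0]
    L=[r for r in L if np.hypot(*(r["centre"]-g))<30]
    if L: m=(c,L[0]["pixels"].astype(float)); ms.append(m); print(n,m[1].sum(),fit("pack",[m],p0))
print(fit("pack",ms,p0))
E
```

```text
[ 0.53326424 -0.36482796  0.17316666] [0.005 0.811 0.585 0.002]
scene 573.0 (array([ 0.53904921, -0.3336988 , -1.90199429]), np.float64(0.07145782407822154))
top 627.0 (array([ 0.53701453, -0.33348507, -1.88393504]), np.float64(0.07459559228969925))
(array([ 0.53788229, -0.33383984, -1.89492032]), np.float64(0.08330246303836608))
```

>>> {"name": "carry_out", "arguments": {"rows": "-7 -14 -45 0;0 0 -45 0;0 0 -35 0;0 0 -11 0;0 0 0 0;0 0 0 0"}}

```text
t: 11.92
eef_pos: [0.5239, -0.3777, 0.0327]
tool_rot: [0.001, 0.811, 0.585, 0.0]
contact_force: [0.0, 0.5, 0.1]
gripper_width: 0.817
grasp_force: 0.0
```

>>> {"name": "carry_out", "arguments": {"rows": "0 0 0 0;0 0 0 0;0 0 0 0;0 0 0 0", "claw": 42, "force": 20}}

```text
t: 12.42
eef_pos: [0.5235, -0.3781, 0.0321]
tool_rot: [0.001, 0.811, 0.585, 0.0]
contact_force: [1.0, -1.6, 4.5]
gripper_width: 0.506
grasp_force: 21.8
```

>>> {"name": "carry_out", "arguments": {"rows": "0 0 60 0;0 0 25 0;0 0 0 0;0 0 0 0"}}

```text
t: 12.92
eef_pos: [0.5215, -0.3764, 0.1142]
tool_rot: [-0.002, 0.811, 0.585, -0.001]
contact_force: [-0.8, -0.0, -2.9]
gripper_width: 0.508
grasp_force: 21.0
```

```bash
sed -i 's/gx=36,gz=21/gx=46,gz=29/; s/t+\[0,0,.020\]/t+[0,0,.005]/' ang.py; python3 ang.py
```

```text
scene iou 0.90 th 9 686.0 [array([0.173, 0.303, 0.05 ]), array([ 0.534, -0.32 ,  0.05 ]), array([0.544, 0.134, 0.05 ])]
top iou 0.84 th 24 659.0 [array([0.148, 0.297, 0.05 ]), array([ 0.539, -0.301,  0.05 ]), array([0.531, 0.123, 0.05 ])]
```

>>> {"name": "carry_out", "arguments": {"rows": "0 0 60 0;0 0 -60 0;0 0 60 0;0 0 -60 0;0 0 60 0;0 0 -60 0;0 0 60 0;0 0 -60 0;0 0 0 0"}}

```text
t: 14.35
eef_pos: [0.5196, -0.3755, 0.1119]
tool_rot: [-0.004, 0.811, 0.585, -0.002]
contact_force: [-0.8, 1.4, -3.0]
gripper_width: 0.5
grasp_force: 22.1
```

```bash
python3 ang.py
```

```text
scene iou 0.84 th 0 613.0 [array([0.543, 0.133, 0.05 ]), array([0.176, 0.301, 0.05 ]), array([ 0.53 , -0.333,  0.05 ]), array([0.505, 0.305, 0.05 ])]
top iou 0.61 th 72 404.0 [array([ 0.522, -0.356,  0.05 ]), array([0.154, 0.294, 0.05 ]), array([0.531, 0.124, 0.05 ]), array([ 0.559, -0.264,  0.05 ])]
```

```bash
python3 - <<'E'
from h import *
c=read_camera("scene"); d=read_camera("top")
p=proj(c,[.53,-.35,.08])[0].astype(int);q=proj(d,[.53,-.35,.08])[0].astype(int)
cr=lambda i,p:cv2.resize(i[max(p[1]-60,0):p[1]+60,max(p[0]-65,0):p[0]+65],(390,360),interpolation=cv2.INTER_CUBIC)
cv2.imwrite("pics/l5.png",np.hstack([cr(c["img"],p),cr(d["img"],q)]))
print(p,q)
E
```

```text
[147 123] [427 206]
```

View pics/l5.png

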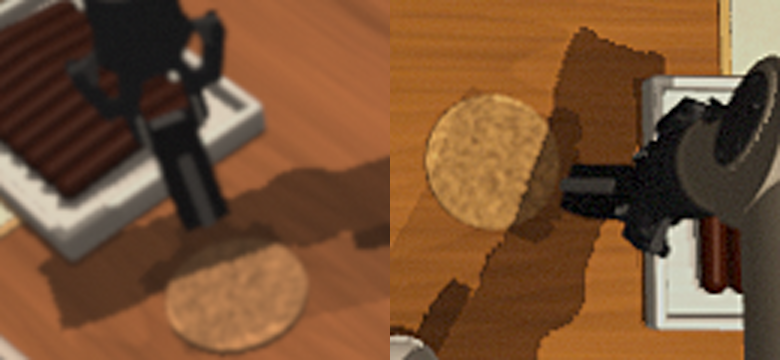

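>>> {"name": "carry_out", "arguments": {"rows": "0 0 60 0;0 0 -60 0;0 0 60 0;0 0 -60 0;0 0 60 0;0 0 -60 0;0 0 60 0;0 0 0 0;0 0 0 0;0 0 0 0"}}

```text
t: 16.0
eef_pos: [0.5223, -0.377, 0.1761]
tool_rot: [-0.0, 0.811, 0.585, -0.0]
contact_force: [0.5, -0.5, -1.9]
gripper_width: 0.502
grasp_force: 22.0
```

```bash
cat > ang2.py <<'E'
from h import *
import sys
from fit import M
from scipy.optimize import minimize
# free fit: pitch th, G offset along d and z (2 cams); yaw = tool
o=get_obs(); t=o["eef_pos"]; q=o["tool_rot"]; w=2*np.arctan2(q[2],q[1])
H=float(sys.argv[1]) if len(sys.argv)>1 else 0
def pts(P,v):
    th,yw=v[3],v[4]; d=np.array([np.cos(yw),np.sin(yw),0]); u=np.array([0,0,1.])
    X=np.cos(th)*d+np.sin(th)*u; Z=-np.sin(th)*d+np.cos(th)*u; Y=np.cross(Z,X)
    return v[:3]+(P-[.05,0,.017])@np.array([X,Y,Z])   # v[:3]= head centre
obs=[]
for n in("scene","top"):
    c=read_camera(n); g=proj(c,t-[0,0,.03])[0]
    L=[r for r in outline_of(n,"pack") if np.hypot(*(r["centre"]-g))<40]
    if L: obs.append((c,L[0]["pixels"].astype(float)));print(n,L[0]["confidence"],L[0]["pixels"].sum())
def cost(v):
    s=0
    for c,m in obs:
        r=np.zeros((420*2,560*2),np.uint8)
        for p in M["pack"]: cv2.fillConvexPoly(r,np.round(cv2.convexHull(((proj(c,pts(p,v))+.5)*2-.5).astype(np.float32))*16).astype(np.int32),255,shift=4)
        r=cv2.resize(r,(560,420),interpolation=cv2.INTER_AREA)/255.
        s+=1-np.minimum(r,m).sum()/np.maximum(r,m).sum()
    return s/len(obs)+2*np.hypot(*(v[:2]-t[:2]))+3*abs(v[2]-t[2]-.012)+.3*abs(v[4]-w-np.pi)
best=None
for th in(.4,.9,1.3,1.6,1.9):
    v0=np.array([*t,th,w+np.pi]); v0[2]+=.01
    r=minimize(cost,v0,method="Nelder-Mead",options=dict(initial_simplex=v0+np.vstack([np.zeros(5),np.diag([.01,.01,.01,.2,.1])]),xatol=1e-4,fatol=1e-5))
    print("start",th,"head-tcp",(r.x[:3]-t).round(4),"th %.1f yaw-tool %.1f cost %.3f"%(np.degrees(r.x[3]),np.degrees(r.x[4]-w-np.pi),r.fun))
print(t.round(4))
E
python3 ang2.py
```

```text
scene 0.63 745
top 0.81 472
start 0.4 head-tcp [-0.0001  0.0019  0.0116] th 82.4 yaw-tool 0.1 cost 0.183
start 0.9 head-tcp [0.0003 0.0014 0.0115] th 82.2 yaw-tool -0.0 cost 0.184
start 1.3 head-tcp [0.0002 0.0012 0.0112] th 82.7 yaw-tool 0.0 cost 0.184
start 1.6 head-tcp [0.0013 0.0043 0.0121] th 84.9 yaw-tool 0.0 cost 0.184
start 1.9 head-tcp [0.0025 0.0096 0.0123] th 88.5 yaw-tool -0.0 cost 0.188
[ 0.5223 -0.377   0.1761]
```

>>> {"name": "carry_out", "arguments": {"rows": "5 14 0 0;5 15 0 0;5 14 -10 0;5 14 -20 0;5 14 -20 0;5 14 -15 0;0 0 -5 0;0 0 0 0;0 0 0 0"}}

```text
t: 17.32
eef_pos: [0.553, -0.2934, 0.1068]
tool_rot: [0.001, 0.811, 0.584, 0.0]
contact_force: [0.5, -0.7, -2.0]
gripper_width: 0.497
grasp_force: 22.0
```

>>> {"name": "carry_out", "arguments": {"rows": "0 0 -3 0;0 0 -3 0;0 0 0 0"}}

```text
t: 17.7
eef_pos: [0.5554, -0.2947, 0.105]
tool_rot: [0.004, 0.812, 0.584, 0.001]
contact_force: [-4.5, 0.2, 21.5]
gripper_width: 0.497
grasp_force: 26.1
```

>>> {"name": "carry_out", "arguments": {"rows": "0 0 2 0;1 3 0 0;1 3 0 0;1 3 0 0;0.5 1 0 0;0 0 0 0"}}

```text
t: 18.45
eef_pos: [0.5586, -0.2835, 0.1054]
tool_rot: [0.002, 0.811, 0.585, 0.001]
contact_force: [-0.9, 1.1, 12.2]
gripper_width: 0.498
grasp_force: 25.2
```

```bash
python3 ang2.py
```

```text
scene 0.58 685
top 0.71 242
start 0.4 head-tcp [-0.008  -0.0188  0.006 ] th 74.9 yaw-tool -0.1 cost 0.403
start 0.9 head-tcp [-0.0007  0.0003  0.0122] th 87.8 yaw-tool 0.1 cost 0.295
start 1.3 head-tcp [-0.0012 -0.0017  0.0113] th 85.9 yaw-tool -0.4 cost 0.303
start 1.6 head-tcp [-0.      0.0028  0.012 ] th 89.5 yaw-tool -0.0 cost 0.295
start 1.9 head-tcp [0.0025 0.0092 0.0122] th 94.4 yaw-tool -0.0 cost 0.300
[ 0.5586 -0.2835  0.1054]
```

>>> {"name": "carry_out", "arguments": {"rows": "0 0 0 0;0 0 0 0;0 0 0 0;0 0 0 0", "claw": 70}}

```text
t: 19.15
eef_pos: [0.5563, -0.2822, 0.1021]
tool_rot: [-0.0, 0.811, 0.585, -0.0]
contact_force: [-0.2, 0.4, -0.2]
gripper_width: 0.821
grasp_force: 0.0
```

>>> {"name": "carry_out", "arguments": {"rows": "0 0 40 0;0 0 40 0;0 0 0 0;0 0 0 0"}}

```text
t: 19.65
eef_pos: [0.556, -0.2822, 0.1817]
tool_rot: [-0.0, 0.811, 0.585, -0.0]
contact_force: [-0.1, 0.2, -0.8]
gripper_width: 0.82
grasp_force: 0.0
```

```bash
python3 - <<'E'
from fit import *
import fit as f
f.M["pack"]=[np.c_[-p[:,2]+.017,p[:,1],p[:,0]+.058] for p in f.M["pack"]]  # upright: local x=-pack z, yaw = d
o=get_obs(); print(o["t"],o["eef_pos"],o["tool_rot"].round(3))
ms=[];im=[]
p0=[.5586,-.2835,-1.893]
for n in("scene","top"):
    c=read_camera(n); g=proj(c,[*p0[:2],.06])[0]; p=g.astype(int)
    im.append(cv2.resize(c["img"][max(p[1]-60,0):p[1]+60,max(p[0]-65,0):p[0]+65],(390,360),interpolation=cv2.INTER_CUBIC))
    L=[r for r in outline_of(n,"pack") if np.hypot(*(r["centre"]-g))<30]
    if L: m=(c,L[0]["pixels"].astype(float)); ms.append(m); print(n,m[1].sum(),fit("pack",[m],p0))
cv2.imwrite("pics/l6.png",np.hstack(im))
if ms: print(fit("pack",ms,p0))
E
```

```text
19.65 [ 0.55596894 -0.282166    0.18173536] [-0.     0.811  0.585 -0.   ]
scene 633.0 (array([ 0.55932641, -0.27841017, -1.85301321]), np.float64(0.08550659472422062))
top 374.0 (array([ 0.55860386, -0.27602193, -1.74272846]), np.float64(0.11934202117313619))
(array([ 0.55944666, -0.27716267, -1.87417462]), np.float64(0.10561797165357334))
```

View pics/l6.png

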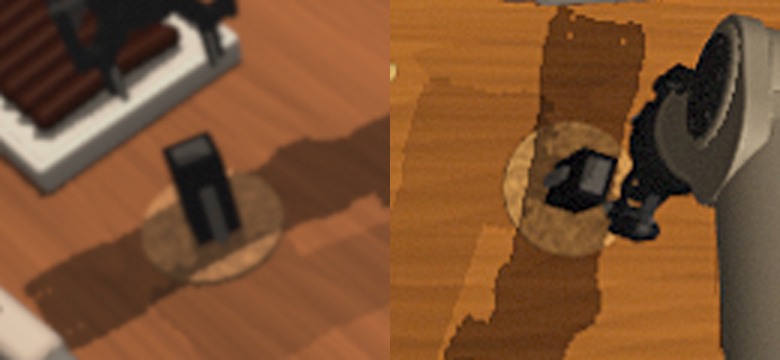

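>>> {"name": "carry_out", "arguments": {"rows": "3.4 5 0 0;0 0 -40 0;0 0 -40 0;0 0 -20 0;0 0 -9 0;0 0 0 0;0 0 0 0"}}

```text
t: 20.72
eef_pos: [0.5609, -0.2775, 0.0747]
tool_rot: [0.001, 0.811, 0.585, 0.001]
contact_force: [0.6, -0.1, 1.2]
gripper_width: 0.823
grasp_force: 0.0
```

>>> {"name": "carry_out", "arguments": {"rows": "0 0 0 0;0 0 0 0;0 0 0 0;0 0 0 0", "claw": 35, "force": 50}}

```text
t: 21.22
eef_pos: [0.5602, -0.2775, 0.0744]
tool_rot: [0.001, 0.811, 0.585, 0.0]
contact_force: [-1.3, 0.4, 6.2]
gripper_width: 0.506
grasp_force: 50.7
```

>>> {"name": "carry_out", "arguments": {"rows": "0 0 20 0;0 0 40 0;0 0 40 0;0 0 0 0;0 0 0 0"}}

```text
t: 21.85
eef_pos: [0.5591, -0.2771, 0.173]
tool_rot: [-0.0, 0.811, 0.585, -0.0]
contact_force: [0.8, 0.4, -2.5]
gripper_width: 0.509
grasp_force: 51.9
```

```bash
sed -i 's/abs(v\[2\]-t\[2\]-.012)/abs(v[2]-t[2]-.035)/' ang2.py; python3 ang2.py
```

```text
scene 0.82 741
top 0.46 187
start 0.4 head-tcp [0.001  0.0003 0.0348] th -1.1 yaw-tool -4.4 cost 0.531
start 0.9 head-tcp [-0.0001  0.      0.0337] th 91.8 yaw-tool -2.6 cost 0.374
start 1.3 head-tcp [0.     0.0013 0.0349] th 91.7 yaw-tool 0.0 cost 0.364
start 1.6 head-tcp [-0.0013 -0.0023  0.0314] th 90.9 yaw-tool -0.2 cost 0.378
start 1.9 head-tcp [0.0009 0.0029 0.0351] th 92.7 yaw-tool -0.0 cost 0.364
[ 0.5591 -0.2771  0.173 ]
```

>>> {"name": "carry_out", "arguments": {"rows": "-5 20 20 6;-5 40 20 10;-5 40 20 10;-5 40 10 10;-5 40 0 10;-5 40 0 10;-5 40 0 10;-5 40 0 10;-5 40 0 10;-5 40 0 10"}}

```text
t: 23.3
eef_pos: [0.5092, 0.1038, 0.2427]
tool_rot: [-0.0, 0.105, 0.994, -0.0]
contact_force: [0.6, 0.3, -3.2]
gripper_width: 0.509
grasp_force: 51.6
```

>>> {"name": "carry_out", "arguments": {"rows": "-5 45 0 4.1;-5 45 0 0;-5 45 0 0;-5 35 0 0;0.2 20 0 0;0 0 0 0;0 0 0 0;0 0 0 0"}}

```text
t: 24.3
eef_pos: [0.4904, 0.2913, 0.243]
tool_rot: [-0.0, 0.073, 0.997, -0.001]
contact_force: [0.4, -0.7, -3.4]
gripper_width: 0.506
grasp_force: 51.9
```

```bash
python3 ang2.py
```

```text
scene 0.68 910
start 0.4 head-tcp [ 0.0052 -0.0003  0.0334] th 86.2 yaw-tool -0.1 cost 0.237
start 0.9 head-tcp [ 0.0036 -0.0007  0.0334] th 86.9 yaw-tool -0.0 cost 0.235
start 1.3 head-tcp [-0.0019 -0.0041  0.0212] th 86.4 yaw-tool -0.1 cost 0.254
start 1.6 head-tcp [-0.0014 -0.0033  0.025 ] th 87.4 yaw-tool -0.5 cost 0.249
start 1.9 head-tcp [ 0.003  -0.0018  0.0306] th 86.2 yaw-tool -0.2 cost 0.240
[0.4904 0.2913 0.243 ]
```

>>> {"name": "carry_out", "arguments": {"rows": "0 0 -40 0;0 0 -40 0;0 0 -30 0;0 0 0 0;0 0 0 0"}}

```text
t: 25.12
eef_pos: [0.4907, 0.2934, 0.1346]
tool_rot: [0.001, 0.072, 0.997, 0.001]
contact_force: [0.5, 0.2, -2.0]
gripper_width: 0.511
grasp_force: 51.7
```

```bash
python3 ang2.py | tail -6; python3 - <<'E'
from h import *
im=[]
for n in("scene","top"):
    c=read_camera(n); p=proj(c,[.49,.29,.08])[0].astype(int)
    i=c["img"].copy(); im.append(cv2.resize(i[max(p[1]-50,0):p[1]+50,max(p[0]-50,0):p[0]+50],(400,400),interpolation=cv2.INTER_CUBIC))
cv2.imwrite("pics/l7.png",np.hstack(im))
E
```

```text
start 0.4 head-tcp [ 0.0192 -0.0018  0.0385] th 79.6 yaw-tool -5.6 cost 0.301
start 0.9 head-tcp [ 0.0061 -0.0013  0.03  ] th 85.0 yaw-tool -0.1 cost 0.229
start 1.3 head-tcp [-0.0013 -0.004   0.0156] th 85.6 yaw-tool -0.5 cost 0.255
start 1.6 head-tcp [ 0.0015 -0.0025  0.0223] th 85.9 yaw-tool -0.2 cost 0.240
start 1.9 head-tcp [ 0.0024 -0.002   0.0238] th 85.7 yaw-tool -0.1 cost 0.235
[0.4907 0.2934 0.1346]
```

View pics/l7.png

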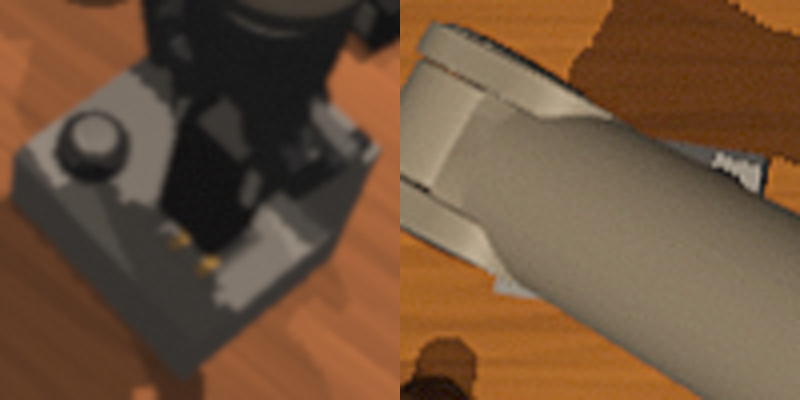

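>>> {"name": "carry_out", "arguments": {"rows": "0 -1 -8 0;0 0 -4 0;0 0 -3 0;0 0 -3 0;0 0 0 0"}}

```text
t: 26.05
eef_pos: [0.4899, 0.2917, 0.115]
tool_rot: [-0.0, 0.072, 0.997, -0.0]
contact_force: [-0.6, -0.4, -3.2]
gripper_width: 0.508
grasp_force: 51.7
```

>>> {"name": "carry_out", "arguments": {"rows": "0 0 -3 0;0 0 -3 0;0 0 -3 0;0 0 0 0"}}

```text
t: 26.55
eef_pos: [0.4899, 0.2916, 0.106]
tool_rot: [-0.0, 0.072, 0.997, -0.0]
contact_force: [-0.5, 0.1, -2.5]
gripper_width: 0.506
grasp_force: 51.7
```

>>> {"name": "carry_out", "arguments": {"rows": "0 0 -4 0;0 0 -4 0;0 0 -4 0;0 0 -4 0;0 0 -3 0;0 0 0 0"}}

```text
t: 27.3
eef_pos: [0.4899, 0.2917, 0.087]
tool_rot: [-0.0, 0.072, 0.997, -0.0]
contact_force: [-0.5, -0.3, -2.7]
gripper_width: 0.509
grasp_force: 51.7
```

>>> {"name": "carry_out", "arguments": {"rows": "0 0 -2 0;0 0 -2 0;0 0 -2 0;0 0 0 0"}}

```text
t: 27.8
eef_pos: [0.4902, 0.2918, 0.0814]
tool_rot: [0.0, 0.072, 0.997, 0.0]
contact_force: [-0.0, 0.2, -0.3]
gripper_width: 0.511
grasp_force: 51.9
```

>>> {"name": "carry_out", "arguments": {"rows": "0 0 -1.5 0;0 0 -1.5 0;0 0 0 0;0 0 0 0"}}

```text
t: 28.3
eef_pos: [0.4905, 0.2919, 0.0813]
tool_rot: [0.001, 0.073, 0.997, -0.001]
contact_force: [-5.8, -7.2, 27.2]
gripper_width: 0.506
grasp_force: 55.4
```

>>> {"name": "carry_out", "arguments": {"rows": "0 0 1 0;0 0 0 0;0 0 0 0;0 0 0 0", "claw": 64}}

```text
t: 28.8
eef_pos: [0.49, 0.2917, 0.0791]
tool_rot: [-0.0, 0.072, 0.997, -0.0]
contact_force: [0.3, -1.2, 0.7]
gripper_width: 0.748
grasp_force: 0.0
```

>>> {"name": "carry_out", "arguments": {"rows": "0 0 30 0;0 0 50 0;0 0 50 0;0 0 0 0;0 0 0 0"}}

```text
t: 29.42
eef_pos: [0.4899, 0.2912, 0.2087]
tool_rot: [-0.0, 0.073, 0.997, -0.0]
contact_force: [0.4, -0.9, -1.0]
gripper_width: 0.752
grasp_force: 0.0
```

```bash
python3 - <<'E'
from fit import *
import fit as f
f.M["pack"]=[np.c_[-p[:,2]+.017,p[:,1],p[:,0]+.065] for p in f.M["pack"]]
M["pack"]=[p[p[:,2]>-1] for p in f.M["pack"]]
for p in M["pack"]: p[:,2]=np.maximum(p[:,2],.055)
o=get_obs(); print(o["t"],o["eef_pos"],o["tool_rot"].round(3))
p0=[.4904,.2924,-.145]; im=[]
for n in("scene","top"):
    c=read_camera(n); g=proj(c,[*p0[:2],.085])[0]; p=g.astype(int)
    im.append(cv2.resize(c["img"][p[1]-50:p[1]+50,p[0]-50:p[0]+50],(400,400),interpolation=cv2.INTER_CUBIC))
    L=[r for r in outline_of(n,"pack") if np.hypot(*(r["centre"]-g))<25]
    if L: m=(c,L[0]["pixels"].astype(float)); print(n,m[1].sum(),fit("pack",[m],p0))
    for r in place_of(n,"start_top")[:1]: print(n,"start_top",r["confidence"],atz(c,r["centre"],.073)[0])
y=-.1455; print("button",np.array([.4904,.2924])+np.array([[np.cos(y),-np.sin(y)],[np.sin(y),np.cos(y)]])@[.015,-.072])
cv2.imwrite("pics/l8.png",np.hstack(im))
E
```

```text
29.425 [0.48989854 0.29124014 0.20870721] [-0.     0.073  0.997 -0.   ]
scene 628.0 (array([ 0.49243529,  0.29393056, -0.16976386]), np.float64(0.0716743188002733))
scene start_top 0.49 [0.49579469 0.21146173 0.073     ]
button [0.49480243 0.21898598]
```

View pics/l8.png

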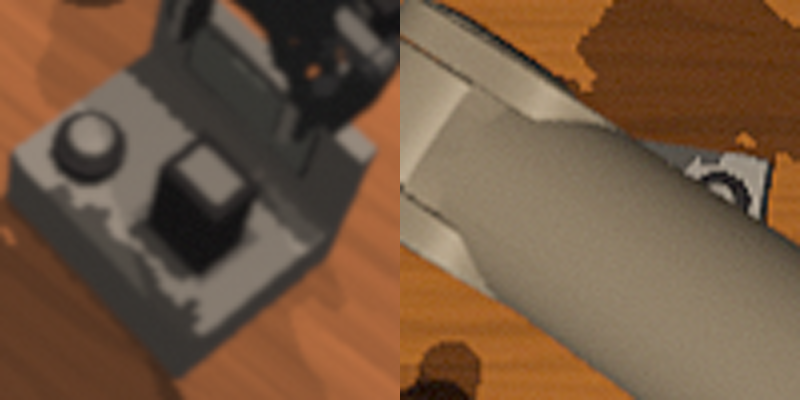

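>>> {"name": "carry_out", "arguments": {"rows": "1 -15 0 -10;1 -15 0 -10;1 -15 0 -10;1 -15 0 -10;1 -14 0 -10;0 0 0 -10;0 0 -30 -10;0 0 -30 -10;0 0 -30 -10;0 0 -30 0", "claw": 0}}

```text
t: 30.98
eef_pos: [0.4948, 0.2178, 0.0881]
tool_rot: [0.0, 0.757, 0.653, -0.0]
contact_force: [1.1, -1.6, -0.0]
gripper_width: 0.001
grasp_force: 0.0
```

>>> {"name": "carry_out", "arguments": {"rows": "0 0 -4 0;0 0 0 0;0 0 0 0"}}

```text
t: 31.35
eef_pos: [0.4959, 0.2182, 0.0865]
tool_rot: [0.0, 0.757, 0.654, 0.001]
contact_force: [0.9, 0.0, 0.2]
gripper_width: 0.002
grasp_force: 0.0
```

>>> {"name": "carry_out", "arguments": {"rows": "0 0 -6 0;0 0 -6 0;0 0 -3 0;0 0 0 0;0 0 0 0"}}

```text
t: 31.98
eef_pos: [0.4957, 0.2179, 0.0711]
tool_rot: [0.0, 0.757, 0.654, 0.001]
contact_force: [0.1, -1.6, 8.9]
gripper_width: -0.0
grasp_force: 4.2
```

>>> {"name": "carry_out", "arguments": {"rows": "0 0 -3 0;0 0 -2 0;0 0 0 0;0 0 0 0"}}

```text
t: 32.48
eef_pos: [0.496, 0.2181, 0.0702]
tool_rot: [0.002, 0.757, 0.654, 0.001]
contact_force: [-13.3, -9.0, 53.2]
gripper_width: 0.003
grasp_force: 26.2
```

>>> {"name": "carry_out", "arguments": {"rows": "0 0 5 0;0 0 2 0;0 0 0 0;0 0 0 0"}}

```text
t: 32.98
eef_pos: [0.4956, 0.2179, 0.0723]
tool_rot: [0.0, 0.757, 0.654, 0.0]
contact_force: [2.1, -0.2, 4.0]
gripper_width: 0.002
grasp_force: 2.1
```

>>> {"name": "carry_out", "arguments": {"rows": "0 0 3 0;0 0 0 0;0 0 0 0"}}

```text
t: 33.35
eef_pos: [0.4949, 0.2178, 0.0752]
tool_rot: [-0.0, 0.756, 0.654, -0.0]
contact_force: [1.1, 0.5, 2.2]
gripper_width: -0.001
grasp_force: 1.2
```

>>> {"name": "carry_out", "arguments": {"rows": "0 0 10 0;0 0 40 0;0 0 50 0;0 0 40 0;-20 -40 0 0;-20 -40 0 0;-10 -40 0 0;0 -40 0 0;0 0 0 0;0 0 0 0"}}

```text
t: 34.6
eef_pos: [0.4446, 0.0583, 0.2154]
tool_rot: [-0.0, 0.756, 0.654, -0.0]
contact_force: [0.0, 0.1, -0.1]
gripper_width: 0.001
grasp_force: 0.0
```

```bash
python3 - <<'E'
from fit import *
import fit as f
f.M["pack"]=[np.c_[-p[:,2]+.017,p[:,1],np.maximum(p[:,0]+.065,.055)] for p in f.M["pack"]]
o=get_obs(); print(o["t"],o["eef_pos"],o["contact_force"].round(1))
p0=[.4904,.2924,-.145]; ms=[];im=[]
for n in("scene","top"):
    c=read_camera(n); g=proj(c,[*p0[:2],.085])[0]; p=g.astype(int)
    im.append(cv2.resize(c["img"][p[1]-50:p[1]+50,p[0]-50:p[0]+50],(400,400),interpolation=cv2.INTER_CUBIC))
    L=[r for r in outline_of(n,"pack") if np.hypot(*(r["centre"]-g))<25]
    if L: m=(c,L[0]["pixels"].astype(float)); ms.append(m); print(n,m[1].sum(),fit("pack",[m],p0))
cv2.imwrite("pics/l9.png",np.hstack(im))
E
```

```text
34.6 [0.44456178 0.05832921 0.21537094] [ 0.   0.1 -0.1]
scene 616.0 (array([ 0.49258451,  0.29280294, -0.05515097]), np.float64(0.07004489979679474))
```

View pics/l9.png

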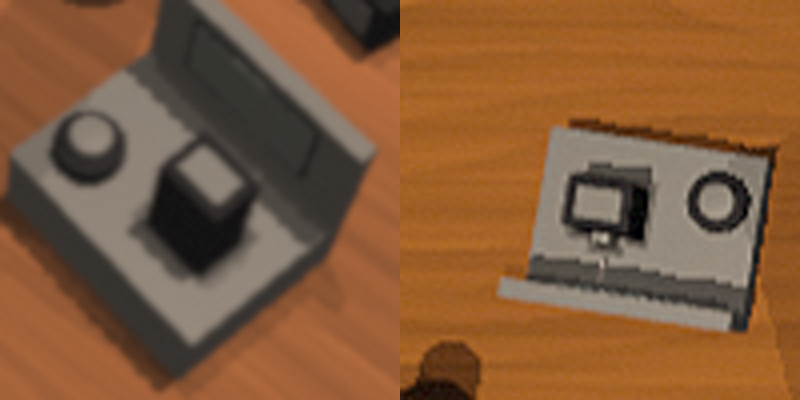

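The pack is standing in the bay with its rib towards the panel, and the button is up again. The depth also checks out: the tool height when the pack bottomed puts its top at 0.115 m.

```bash
python3 -c "
from station import *
print(hand_in())"
```

```text
the job is handed in; nothing more can be done
None
```

I stood the pack on the coaster and let go, then plugged it fully into the charger's bay with the rib facing the panel, pressed the button down and released it, and handed the job in at about 35 s; no verdict came back.

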